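# Tip the last vent panel up into the drying rack

## Task

One vent panel was left lying flat over the front edge of the drying rack. Stand it on its long edge, down in one of the rack's slots, squarely in front of the two vent panels that already stand there (not in front of the two plain ones). The finish is fresh: do not let it touch the standing panels or fall off the rack, leave those standing where they are, and do not shift the things around the rack.

Things in the scene. Friction and masses are not known exactly. Their poses are not given: they have to be found in the camera images.
- rack: fixed wooden slotted drying rack, 198 (x) x 300 (y) x 50 mm high; origin under its centre on the bench; x from its front (which looks to the robot's right, -99 mm) to its back (+99 mm), y along the slots, towards the robot, z up. Seven ribs along y, 18 mm wide, tops 50 mm above the bench, part six slots 12 mm wide, floor 26 mm above the bench (24 mm deep), lips rounded by 4 mm
- slot1 (a point): middle of the frontmost slot, on its floor; the six slots' centres lie at x = -75, -45, -15, 15, 45, 75 mm in the rack's frame (pitch 30 mm)
- slot4 (a point): middle of the fourth slot from the front, on its floor; slots 1 to 4 are empty, slots 5 and 6 hold the standing panels
- loose_panel: the loose vent panel: stiff black carbon plate with three mesh-backed openings (solid to a finger), 110 x 120 x 8 mm, about 0.12 kg. At first it lies flat on the rib tops, its front long edge about 20 to 60 mm before the rack's front. Origin: centre of its underside as it lies; x along the 110 mm side (from the rack's front to its back), y along the 120 mm side, z through its thickness, up
- loose_mid (a point): centre of the loose vent panel, mid-thickness; 81 mm above the bench once it stands on a slot's floor, where it may lean 0.2 rad to either side. On edge it slides along the slot when its end is pushed low (under about 50 mm above the slot's floor); pushed higher it rocks and jams
- vent_front: standing vent panel of the same make (110 high, 120 long, 8 mm thick, three mesh-backed openings), on its long edge in the fifth slot, centred about 70 mm to one side or the other (rack's +y or -y) of the rack's middle; origin: centre of its lower edge, on the slot floor; x through its thickness, y along its length, z up. It stands loose and can lean 0.2 rad
- vent_back: a second standing vent panel, the same, in the sixth (rearmost) slot directly behind vent_front; axes likewise
- plain_front: standing plain panel without openings, lower than the vent panels: 80 high, 120 long, 8 mm thick, on its long edge in the fifth slot, on the other side of the rack's middle from the vent panels; origin and axes as for vent_front
- plain_back: a second standing plain panel, 80 x 120 x 8 mm, in the sixth slot directly behind plain_front; axes likewise
- vent_front_mid (a point): centre of vent_front
- vent_back_mid (a point): centre of vent_back
- plain_front_mid (a point): centre of plain_front
- plain_back_mid (a point): centre of plain_back
- spray_can: bystander: spray can, 52 mm in diameter, 155 mm tall, standing on the bench off the near or the far front corner of the rack; origin at the centre of its underside, z up
- filler_tin: bystander: round filler tin, 72 mm in diameter, 85 mm tall, standing on the bench off the other front corner; origin at the centre of its underside, z up
- tape_roll: bystander: roll of masking tape lying on the bench behind the rack (robot's left), 96 mm outside and 76 mm inside diameter, 24 mm high; origin at the centre of its underside, z up
- sanding_block: bystander: hand sanding block lying on the bench behind the rack, 125 x 65 x 32 mm; origin at the centre of its underside, x along its length
There are look-alikes about, which are no part of the job. What is shaped like the vent_back but green or red is not meant.

How it is judged (in metres and radians):
At the end, for the whole second after the job is handed in: the loose vent panel stands on its 120 mm edge down on the floor of one of the first four slots, within about 16 degrees of upright, its centre within 30 mm sideways of vent_front's; the four standing panels still stand in their slots (angle between loose_panel's own z axis and vertical between 1.29 and 1.85 rad and height (world z) of loose_mid between 0.074 and 0.088 m and angle between the y axis of loose_panel and the y axis of rack, either way round below 0.15 rad and x of loose_mid in the frame of rack between -0.1 and 0.03 m and y of loose_mid in the frame of vent_front between -0.03 and 0.03 m and angle between each of vent_front, vent_back, plain_front, plain_back's own z axis and vertical below 0.28 rad); the robot touches nothing.
It fails at once if the loose panel pressed on a standing panel (contact force between loose_panel and vent_front above 0.3 N or contact force between loose_panel and plain_front above 0.3 N or contact force between loose_panel and vent_back above 0.3 N or contact force between loose_panel and plain_back above 0.3 N).
It fails at once if a standing panel was shifted by more than 20 mm (distance of any of vent_front_mid, vent_back_mid, plain_front_mid, plain_back_mid from where it was at the start of the episode above 0.02 m).
It fails at once if the loose panel fell off the rack (height (world z) of loose_mid below 0.04 m).
It fails at once if a thing beside the rack was shifted by more than 25 mm (distance of any of spray_can, filler_tin, tape_roll, sanding_block from where it was at the start of the episode above 0.025 m).
It also fails if it takes over 53 s, if anything falls off the work surface, if the arm or the gripper's body presses on something with over 40 N, if the wrist force passes 120 N, or if a joint passes its speed limit or range.

## Robot

A 6-joint arm with a two-finger parallel gripper is mounted at the origin on the work surface. World frame = base frame: x ahead of the robot, y to its left, z up, the work surface at z = 0. Lengths are in m, angles in degrees, forces in N, time in s.
With the tool pointing down it reaches from about 0.325 to 0.85 m from the base axis. Payload 15.5 kg.
Tool frame: the origin (TCP) lies midway between the tips of the shut fingers; the grasp point (between the pads) lies 19 mm behind it; z points along the fingers, y is the line along which they close (so a half turn about z gives the same grasp; the last joint's range is limited). The gripper opens to 91 mm and grips with 3 to 60 N. Pads are 32 mm wide; open, the fingers measure 118 mm over their backs; the gripper's body (76 mm by 178 mm) begins 60 mm behind the grasp point.
Start: joints at [63.627, 28.281, 77.091, -0, 74.628, -5.472], TCP at [0.223, 0.584, 0.214] pointing down, gripper open.
Joint ranges: [-166.48, 166.48], [-47.26, 123.95], [12.59, 153.08], [-70.14, 250.14], [6.76, 159.57], [-176.63, 176.63]. Speed limits (degrees/s): [108.29, 108.29, 147.25, 172.46, 172.46, 172.46].

## Interface

Orientations are given as a 3x3 rotation matrix whose columns are the frame's x, y, z axes.
In Python, from bench import ctrl gives the robot as it stands. The module is installed in compiled form; this text tells all that it offers. Calls block until the motion is done:
- ctrl.goto(position, orientation): joint-space move of the TCP to a pose.
- ctrl.move_l(position, vel=0.15, ori=None, contact_N=None): straight line of the TCP; ori=None keeps the orientation; vel is the mean speed in m/s. With contact_N (N) it stops when the force on the tool has changed by that much, and returns True; else False.
- ctrl.movej(angles): joint-space move.
- ctrl.command_gripper(opening): opening from 0.0 (shut) to 1.0 (fully open); the grip force is fixed at half the most; returns when the fingers have stopped.
- ctrl.sleep(seconds).
- ctrl.ik(position, orientation): joint angles nearest the present ones, or None.
- ctrl.read_camera(name): name is "scene" or "side" or "wrist"; returns the picture (400x640x3 uint8, blue, green, red); there is no depth.
- ctrl.camera_params(name): a dict with "fx", "fy", "cx", "cy" (pixels), "pose" (4x4, takes a point from camera to world coordinates); the wrist camera has in their place "T_tool_cam" (4x4, takes a point from camera to tool coordinates, whose origin is the TCP and whose axes are the flange's). Camera axes: x right, y up, looking along -z (the intrinsics and any distortion apply to the point x, -y, -z); pixel columns grow to the right and rows downward; lengths in m; the calibration is good to about 2 mm. A picture is of the moment at which its call begins: read the wrist's pose just before it. camera_params takes no time and is no camera call.
A pose or a line that the arm cannot do raises ctrl.MotionError and nothing moves.
- ctrl.sign_off(): hands the job in; it is judged then, once.
Readings, each from a call of its own:
- ctrl.current_t(): time.
- ctrl.current_q(): joint angles.
- ctrl.current_dq(): joint speeds.
- ctrl.current_effort(): joint torques, N m.
- ctrl.current_tool_pos(): TCP position.
- ctrl.current_eef_rot(): TCP orientation.
- ctrl.current_contact_force(): force on the tool from outside, world axes, zero at the start.
- ctrl.current_wrist_torque(): the same for the moment, N m.
- ctrl.current_grip_width(): opening from 0.0 (shut) to 1.0 (fully open).
- ctrl.current_grasp_force(): force on a finger pad.
Only numpy, scipy, OpenCV 4.12 (cv2) and the standard library are available. Lean on these libraries where they do the work, as an engineer would, in place of code of your own. Each camera call takes 0.05 s, during which the arm holds its last target. There are 200 camera calls.

## Working session

There is one attempt and no reset: what is moved stays moved. The work goes in short steps, each a Python script; the robot and the scene stay as the last script left them, time stands still between calls to the robot, and variables do not carry over. Pictures are saved under pics/ and viewed, at most 10 in all, crops included, and the job is handed in when it is done.

```bash
mkdir -p pics; python3 - <<'E'
from bench import ctrl
import cv2,numpy as np
np.set_printoptions(precision=4,suppress=True)
for n in ("scene","side","wrist"):
    im=ctrl.read_camera(n); cv2.imwrite(f"pics/{n}0.png",im); print(n,ctrl.camera_params(n))
print(ctrl.current_eef_rot(),ctrl.current_t())
E
```

```text
scene {'fx': 400.91388675563553, 'fy': 400.91388675563553, 'cx': 323.71645499718136, 'cy': 197.57362489313394, 'pose': array([[ 0.7631, -0.5548,  0.3315,  0.8579],
       [ 0.6463,  0.6592, -0.3844, -0.2169],
       [-0.0053,  0.5076,  0.8616,  0.7934],
       [ 0.    ,  0.    ,  0.    ,  1.    ]])}
side {'fx': 452.29424388856364, 'fy': 452.29424388856364, 'cx': 324.2690455175531, 'cy': 196.16482485650891, 'pose': array([[-0.9777,  0.1714, -0.1214,  0.4755],
       [-0.2095, -0.7515,  0.6256,  0.6937],
       [ 0.016 ,  0.6371,  0.7706,  0.829 ],
       [ 0.    ,  0.    ,  0.    ,  1.    ]])}
wrist {'fx': 311.55738735126334, 'fy': 311.55738735126334, 'cx': 319.28666527407006, 'cy': 205.70803752796303, 'T_tool_cam': array([[-0.0008,  0.9621,  0.2726,  0.0774],
       [ 1.    ,  0.0008,  0.0001, -0.0003],
       [-0.0002,  0.2726, -0.9621, -0.1717],
       [ 0.    ,  0.    ,  0.    ,  1.    ]])}
[[-0.9342  0.3568 -0.0004]
 [ 0.3568  0.9342 -0.0008]
 [ 0.0001 -0.0009 -1.    ]] 0.15
```

View pics/scene0.png

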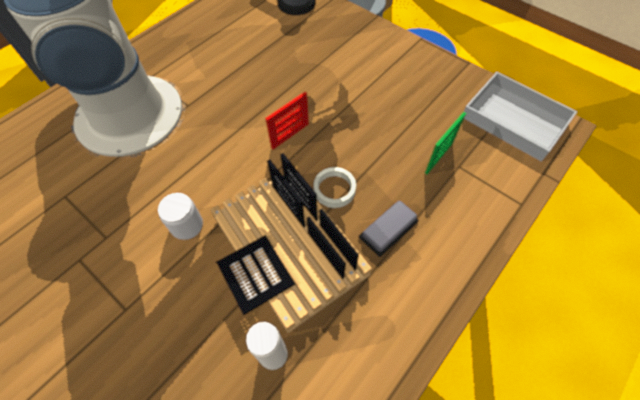

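View pics/side0.png

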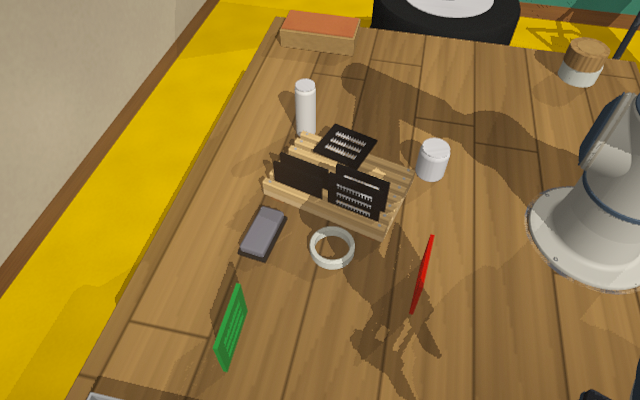

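Scene image: the loose panel lies at (256,274). The standing vent panels are on the robot's side, at (290,185), and the plain panels are at (330,245). Look-alikes are the red one at (288,121) and the green one at (445,143); neither is black or lying flat. So the black flat one at (256,274) is the target. I'll check it in a close crop.

```bash
python3 - <<'E'
import cv2,numpy as np
a=cv2.imread("pics/scene0.png")[145:380,150:400]; b=cv2.imread("pics/side0.png")[70:290,230:460]
cv2.imwrite("pics/c1.png",cv2.resize(a,None,fx=2.5,fy=2.5,interpolation=cv2.INTER_CUBIC))
cv2.imwrite("pics/c2.png",cv2.resize(b,None,fx=2.7,fy=2.7,interpolation=cv2.INTER_CUBIC))
E
```

```text
(no output)
```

View pics/c1.png

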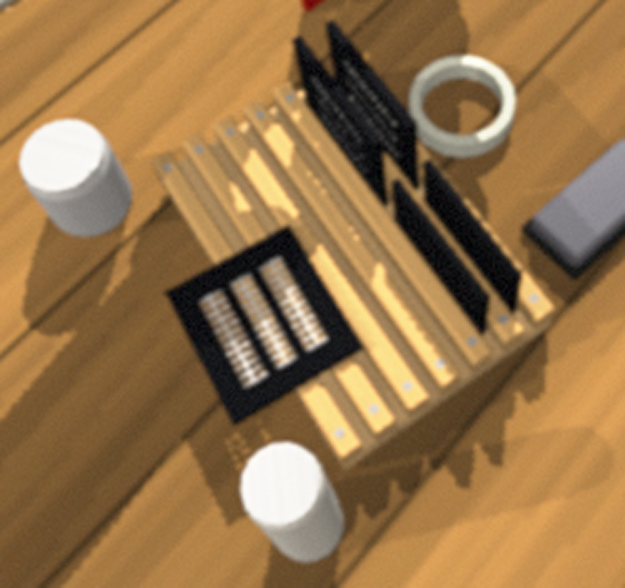

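View pics/c2.png

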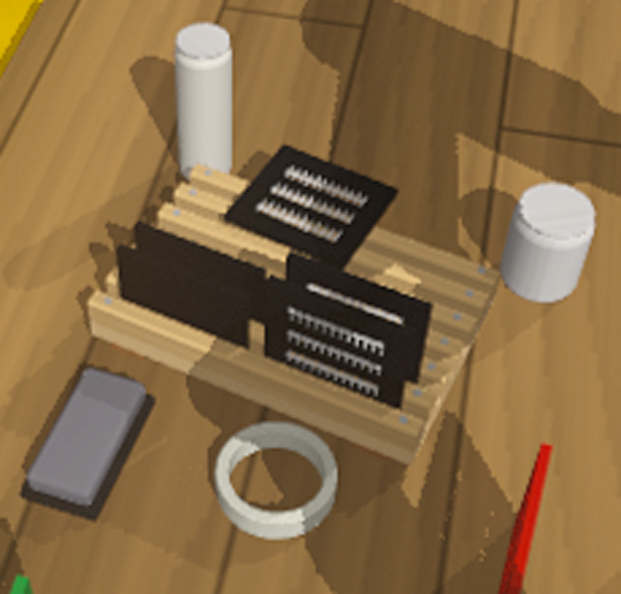

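Crop 1 confirms a black plate with three mesh openings. Its corners are at about (167,292), (290,228), (360,350) and (235,422) in the crop. The rib-end screws are visible too, and I'll use them for the rack pose.

```bash
cat > h.py <<'E'
import numpy as np,cv2
from bench import ctrl
np.set_printoptions(precision=4,suppress=True)
def ray(p,uv,z,T=None):
    T=p["pose"] if T is None else T
    uv=np.atleast_2d(uv).astype(float)
    d=np.c_[(uv[:,0]-p["cx"])/p["fx"],-(uv[:,1]-p["cy"])/p["fy"],-np.ones(len(uv))]@T[:3,:3].T
    s=(z-T[2,3])/d[:,2]
    return T[:3,3]+s[:,None]*d
def proj(p,X,T):
    c=(np.atleast_2d(X)-T[:3,3])@T[:3,:3]
    return np.c_[p["cx"]-p["fx"]*c[:,0]/c[:,2],p["cy"]+p["fy"]*c[:,1]/c[:,2]]
E
python3 - <<'E'
from h import *
from scipy.optimize import least_squares
s=ctrl.camera_params("scene");d=ctrl.camera_params("side")
S=lambda q,z:ray(s,np.array(q)/2.5+[150,145],z)
D=lambda q,z:ray(d,np.array(q)/2.7+[230,70],z)
near=[(168,170),(199,149),(230,131),(260,113),(290,97)];far=[(340,434),(374,409),(407,386),(440,364),(472,341),(503,319),(535,299)]
N=S(near,.05);F=S(far,.05)
X=np.r_[N,F][:,:2];xl=np.r_[-.09+.03*np.arange(5),-.09+.03*np.arange(7)];sg=np.r_[np.ones(5),-np.ones(7)]
def f(v):
    c,t,h=v[:2],v[2],v[3]
    ex=np.array([np.cos(t),np.sin(t)]);ey=np.array([-ex[1],ex[0]])
    return (c+xl[:,None]*ex+(sg*h)[:,None]*ey-X).ravel()
r=least_squares(f,[.6,.3,1.5,.14]);print("rack",r.x,np.degrees(r.x[2]),abs(r.fun).max())
c,t=r.x[:2],r.x[2];ex=np.array([np.cos(t),np.sin(t)]);ey=np.array([-ex[1],ex[0]])
loc=lambda P:np.c_[(P[:,:2]-c)@ex,(P[:,:2]-c)@ey]
L=S([(167,292),(290,228),(360,350),(235,422)],.058);print("loose",L.mean(0));print(loc(L),loc(L).mean(0))
L=D([(285,146),(397,190),(342,263),(225,215)],.058);print("loose side",loc(L),loc(L).mean(0))
print("vback side",loc(D([(288,255),(430,305)],.136)))
print("vfront scene near top",loc(S([(298,40)],.136)),"far bottom",loc(S([(384,200)],.05)))
print("pback",loc(D([(120,250),(247,300)],.106)))
print("dots side",loc(D([(205,172),(482,270),(107,300),(404,420)],.05)))
print("can/tin",loc(S([(272,470)],.155)),loc(S([(68,150)],.085)), loc(D([(204,40)],.155)),loc(D([(556,210)],.085)))
E
```

```text
rack [ 0.576  -0.004   1.3169  0.1355] 75.45069963433868 0.0022916691654391586
loose [ 0.5831 -0.1018  0.058 ]
[[-0.1424  0.0318]
 [-0.0359  0.0234]
 [-0.045  -0.0941]
 [-0.1487 -0.0868]] [-0.093  -0.0314]
loose side [[-0.1517 -0.0837]
 [-0.1451  0.0332]
 [-0.0381  0.0258]
 [-0.0435 -0.0912]] [-0.0946 -0.029 ]
vback side [[0.0432 0.0098]
 [0.0405 0.1277]]
vfront scene near top [[0.0447 0.1255]] far bottom [[0.0419 0.0041]]
pback [[ 0.0753 -0.1258]
 [ 0.076  -0.0092]]
dots side [[-0.0926 -0.1378]
 [-0.0942  0.1353]
 [ 0.0864 -0.1365]
 [ 0.087   0.1357]]
can/tin [[-0.1428 -0.1573]] [[-0.1509  0.1749]] [[-0.1452 -0.1652]] [[-0.1583  0.1745]]
```

```bash
cat >> h.py <<'E'
C=np.array([.576,-.004,0]);T0=np.radians(75.45)
def W(x,y,z): 
    return C+np.array([np.cos(T0)*x-np.sin(T0)*y,np.sin(T0)*x+np.cos(T0)*y,z])
def ori(th,yaw=0):   # th: tool pitch below horizontal (deg); yaw rel. rack (deg)
    a=T0+np.radians(yaw);t=np.radians(th)
    ex=np.array([np.cos(a),np.sin(a),0]);ey=np.array([-ex[1],ex[0],0]);Z=np.array([0,0,1.])
    u=np.cos(t)*ex-np.sin(t)*Z
    return np.c_[ey,np.cross(u,ey),u]
TH,YAW,SD=45,-4.2,.024
RE=W(-.0385,-.034,.05)          # rear bottom edge middle
def tcp(phi,g,drop=0,back=0):
    R=ori(TH,YAW);ex=np.cross(R[:,0],[0,0,1.]);p=np.radians(phi)
    e=RE+.11*(-np.cos(p)*ex+np.sin(p)*np.array([0,0,1.]))
    return e+(SD-back)*R[:,2]+g/2*R[:,1]-[0,0,drop]
E
python3 - <<'E'
from h import *
R=ori(TH,YAW)
for p in [tcp(0,.07,.012,.10),tcp(0,.07,.012),tcp(42,.07),tcp(42,.02),tcp(42,.02)+[0,0,.1]]: print(p,ctrl.ik(p,R))
print(ctrl.ik(W(-.045,.067,.25),ori(90)),ctrl.ik(W(-.045,.067,.108),ori(90)))
print(ctrl.ik(W(-.3,-.03,.3),R))
E
```

```text
[ 0.5546 -0.1814  0.1165] [ -46.7648   42.3524   86.2034   39.4004   79.572  -135.4151]
[ 0.5773 -0.1145  0.0458] [ -40.8157   47.3308   91.1417   44.4652   69.3135 -138.9467]
[ 0.5864 -0.0877  0.1314] [ -38.3005   39.3938   90.515    43.8266   74.2077 -131.3059]
[ 0.5807 -0.1044  0.1137] [ -39.8828   41.1404   90.3492   43.3546   73.8899 -133.3431]
[ 0.5807 -0.1044  0.2137] [ -39.8828   33.2167   86.472    41.6891   82.6025 -125.2038]
[-10.3526  16.1073  91.2674   0.      72.6253 -85.8026] [-10.3526  26.5802 101.4433   0.      51.9764 -85.8026]
[ -54.9995   35.444    66.261    36.2673  105.4244 -124.9967]
```

```bash
python3 - <<'E'
from h import *
R=ori(TH,YAW)
ctrl.goto(W(-.12,0,.30),ori(90))
ctrl.command_gripper(.77)
ctrl.goto(tcp(0,.07,.012,.10),R)
print(ctrl.current_t(),ctrl.current_contact_force())
print(ctrl.move_l(tcp(0,.07,.012),vel=.1,contact_N=10),ctrl.current_tool_pos(),tcp(0,.07,.012),ctrl.current_grip_width(),ctrl.current_t(),ctrl.current_contact_force())
a=ctrl.read_camera("side")[50:270,200:480];b=ctrl.read_camera("scene")[150:370,150:400]
f=lambda a:cv2.resize(a,None,fx=1.5,fy=1.5,interpolation=cv2.INTER_CUBIC)
cv2.imwrite("pics/ins.png",np.hstack([f(a),f(b)]))
E
```

```text
4.2417 [0.5278 1.2125 0.2495]
False [ 0.5775 -0.115   0.0461] [ 0.5773 -0.1145  0.0458] 0.7720323270633201 5.3917 [ 0.289  -0.2387 -0.2631]
```

View pics/ins.png

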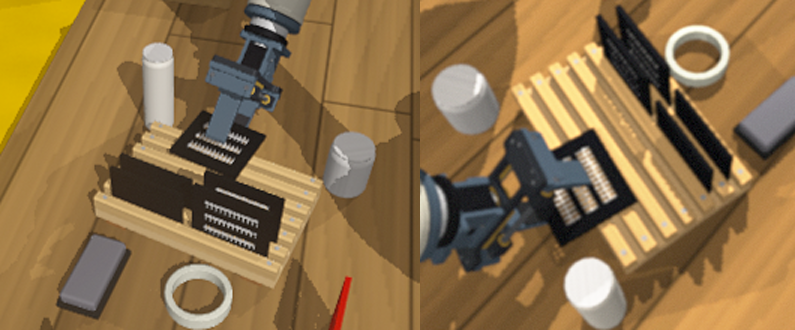

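The upper finger is over the plate, at about (220,130) in the left half, and the lower one is under the overhang. Nothing was disturbed. Next I hinge the front edge up and grip.

```bash
python3 - <<'E'
from h import *
for phi in (8,16,25,34,41):
    c=ctrl.move_l(tcp(phi,.07),vel=.08,contact_N=15); print(phi,c,ctrl.current_contact_force())
    if c: break
else:
    for g in (.052,.036,.024):
        ctrl.command_gripper(g/.091); ctrl.move_l(tcp(41,g),vel=.08,contact_N=15)
    print(ctrl.current_contact_force())
    ctrl.command_gripper(0)
    print(ctrl.current_grip_width()*91,ctrl.current_grasp_force(),ctrl.current_contact_force())
print(ctrl.current_t())
a=ctrl.read_camera("side")[50:270,200:480];b=ctrl.read_camera("scene")[150:370,150:400]
f=lambda a:cv2.resize(a,None,fx=1.5,fy=1.5,interpolation=cv2.INTER_CUBIC)
cv2.imwrite("pics/grip.png",np.hstack([f(a),f(b)]))
E
```

```text
8 False [-0.3095 -1.6763 -0.558 ]
16 False [-1.5337 -0.6477  0.2812]
25 False [ 0.184  -0.0913 -0.9024]
34 False [-0.4812 -0.9631 -0.1292]
41 False [ 0.0779 -0.5948 -0.8264]
[ 0.1784 -0.1091 -0.8119]
7.934024855916353 29.997793436050415 [ 0.7938 -1.2737  0.8199]
9.8833
```

View pics/grip.png

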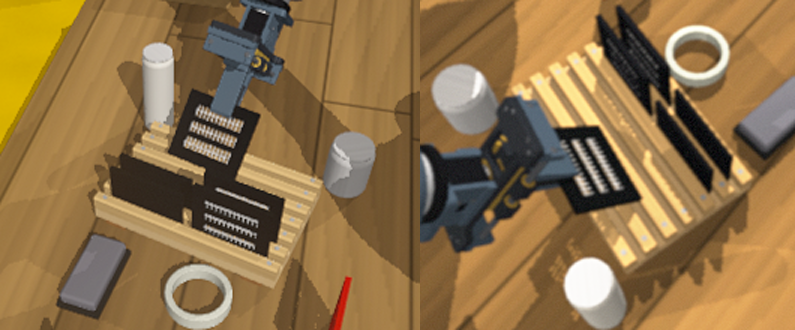

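The plate is gripped at 7.9 mm and tilted about 45°. Now I lift it, turn it upright over slot 2 and check how it sits in the hand.

```bash
python3 - <<'E'
from h import *
R=ori(TH,YAW)
p=ctrl.current_tool_pos()
ctrl.move_l(p+[0,0,.12]-.03*R[:,2],vel=.15)
ctrl.goto(W(-.09,.067,.25),ori(90))
ctrl.move_l(W(-.045,.067,.20),vel=.1)
print(ctrl.current_t(),ctrl.current_tool_pos(),W(-.045,.067,.20),ctrl.current_grip_width()*91)
pr=[]
f=lambda a,k:cv2.resize(a,None,fx=k,fy=k,interpolation=cv2.INTER_CUBIC)
a=ctrl.read_camera("side")[90:260,280:430];b=ctrl.read_camera("scene")[140:310,200:350]
cv2.imwrite("pics/hang.png",np.hstack([f(a,2.6),f(b,2.6)]))
for n in("side","scene"):
    q=ctrl.camera_params(n); e=proj(q,np.array([W(-.045,.067+s*.06,.12) for s in(-1,1)]),q["pose"])
    print(n,(e-([280,90] if n=="side" else [200,140]))*2.6+([0,0] if n=="side" else [390,0]))
E
```

```text
12.6583 [ 0.5    -0.031   0.2002] [ 0.4998 -0.0307  0.2   ] 7.954945636366291
side [[187.8297 139.6841]
 [318.1677 185.8933]]
scene [[551.1913 237.1317]
 [470.6912 121.1437]]
```

View pics/hang.png

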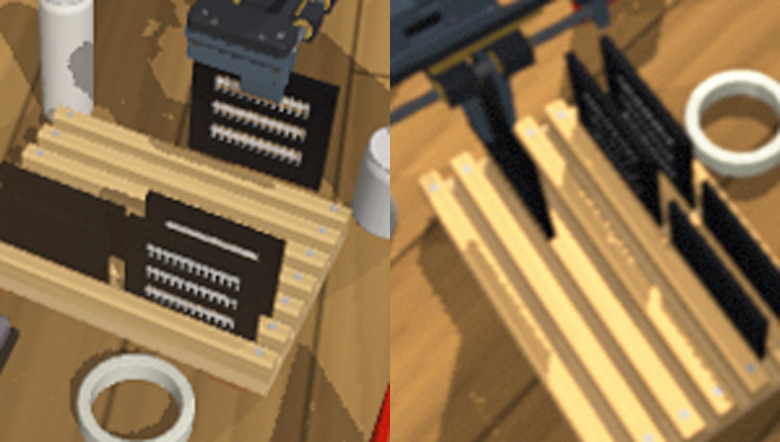

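The plate hangs upright: its bottom corners are at (190,147) and (320,188) in the side half and (550,240) in the scene half. All are within about 3 mm of the prediction. Lowering into slot 2 with a contact stop.

```bash
python3 - <<'E'
from h import *
ctrl.move_l(W(-.045,.067,.15),vel=.1)
for dx in (0,.002,-.002,.004,-.004):
    z0=ctrl.current_tool_pos()[2]
    if dx: ctrl.move_l(W(-.045+dx,.067,z0+.006),vel=.05)
    c=ctrl.move_l(W(-.045+dx,.067,.100),vel=.03,contact_N=6)
    z=ctrl.current_tool_pos()[2];print(dx,c,z,ctrl.current_contact_force(),ctrl.current_t())
    if z<.122: break
E
```

```text
0 True 0.11277743618967097 [-1.1126  0.6626  0.6695] 14.55
```

```bash
python3 - <<'E'
from h import *
ctrl.command_gripper(.28); ctrl.sleep(.3)
ctrl.move_l(W(-.045,.067,.20),vel=.08)
ctrl.goto(W(-.25,.0,.32),ori(90)); ctrl.sleep(.5)
print(ctrl.current_t(),ctrl.current_contact_force())
f=lambda a,k:cv2.resize(a,None,fx=k,fy=k,interpolation=cv2.INTER_CUBIC)
a=ctrl.read_camera("side")[90:260,280:430];b=ctrl.read_camera("scene")[140:310,200:350]
cv2.imwrite("pics/end.png",np.hstack([f(a,2.6),f(b,2.6)]))
for n in("side","scene"):
    q=ctrl.camera_params(n); e=proj(q,np.array([W(-.045,.067+s*.06,.136) for s in(-1,1)]),q["pose"])
    print(n,(e-([280,90] if n=="side" else [200,140]))*2.6+([0,0] if n=="side" else [390,0]))
E
```

```text
18.0417 [0.5068 0.5311 0.4636]
side [[189.0193 126.1061]
 [321.048  172.4408]]
scene [[548.0478 227.2094]
 [466.3295 109.8118]]
```

View pics/end.png

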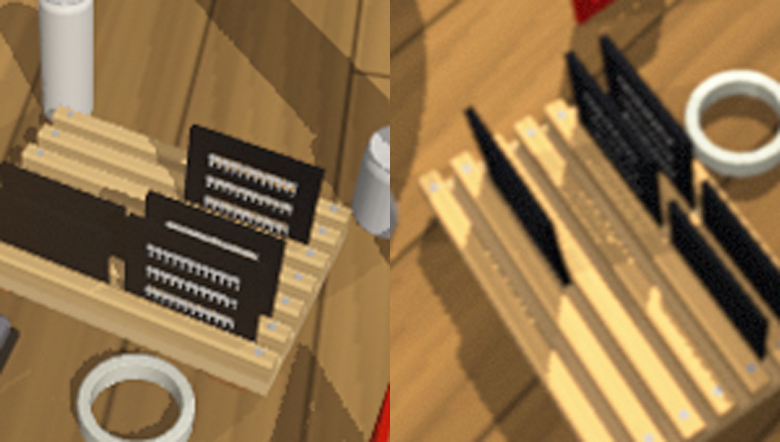

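The plate stands level in slot 2. Its top corners at (191,126) and (322,170) in the side half match a seated plate at y ≈ 67 mm. The standing panels look unmoved and the arm is clear.

```bash
python3 -c "
from bench import ctrl
print(ctrl.sign_off(),ctrl.current_t())"
```

```text
the job is handed in; nothing more can be done
the job is handed in; nothing more can be done
```

The loose vent panel now stands on its long edge in slot 2, squarely in front of the two vent panels; in the final pictures nothing else had moved, and the job was handed in after about 18 s, though no verdict came back.

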